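# Fold down the ratcheted frame prop

### The arm

A 6-joint arm with a two-finger parallel gripper is mounted at the origin on the work surface. World frame = base frame: x ahead of the robot, y to its left, z up, the work surface at z = 0. Lengths are in mm, angles in rad, forces in N, time in s.
With the tool pointing down it reaches from about 425 to 925 mm from the base axis. Payload 12.5 kg.
Tool frame: the origin (TCP) lies midway between the tips of the shut fingers; the grasp point (between the pads) lies 19 mm behind it; y points along the fingers, x is the direction in which the jaws open and shut, and the axes are right-handed (so a half turn about y gives the same grasp; the last joint's range is limited). The gripper opens to 85 mm and grips with 20 to 120 N. Pads are 22 mm wide; open, the fingers measure 114 mm over their backs; the gripper's body (76 mm by 85 mm) begins 54 mm behind the grasp point. The pads swing forward as they close: fully open they stand 13 mm farther back than shut.
Start: joints at [-1.306, 0.491, 1.559, -0, 1.092, -0.106], TCP at [226.499, -582.532, 231.327] pointing down, gripper open.
Joint ranges: [-3.1, 3.1], [-0.84, 2.19], [0.05, 2.79], [-1.13, 4.28], [0.06, 2.93], [-2.69, 2.69]. Speed limits (rad/s): [2.22, 2.22, 2.79, 3.14, 3.14, 3.14].

### API

Orientations are given as a unit quaternion [x, y, z, w].
In Python, from cell import r gives the robot as it stands. The module is installed in compiled form; this text tells all that it offers.
- The arm moves only by the tool jog_arm, never from a script. Its argument "series" is a list that holds one entry, the list of rows, each a list of 6 numbers: the shift along the tool's x, y, z in mm, then the turn, a rotation vector about the tool's x, y, z in degrees. In form: [[[tx, ty, tz, ax, ay, az], ...]]. A call has 1 to 10 rows; each row is the pose to reach, as a shift and turn from the pose measured when the call began, along the tool's axes at that moment; what a row does not reach only later rows make up. A row lasts 1/8 s, in which the tool goes at most 62.5 mm and 10.7 degrees, less where a joint would pass 70% of its speed; a pose out of reach is approached as far as the arm can. A call with a gripper value outside its range is refused whole. "fingers" is the closure, from -1 (fully open) to 1 (shut), so that 0 is half open, set as the call begins (left out, the last holds). The fingers move at their own pace and stop on an object; the grip force is fixed at half the most. Time passes only in rows, so rows that repeat a pose let the fingers close. It gives the time, the measured TCP pose, the force and the opening at its end, in the units of the state.
- r.state(): the state, without advancing time (a new reading comes with each control period).
- r.read_camera(name): name is "side" or "top" or "wrist"; returns the picture (400x640x3 uint8, red, green, blue); there is no depth.
- r.calibration(name): a dict with "mtx" (3x3 intrinsics, pixels), "position" and "attitude" of the camera in the world. Camera axes: x right, y down, z forward; pixel columns grow to the right and rows downward; lengths in mm; the calibration is good to about 2 mm. A picture is of the moment at which its call begins: read the wrist's pose just before it. calibration takes no time and is no camera call; for the wrist camera it gives the pose at the moment of the call.
- r.job_done(): hands the job in, once; it reports no verdict.
The state is a dict: "time": time; "joints": joint angles; "joint_vel": joint speeds; "joint_efforts": joint torques, N m; "eef_pos": TCP position; "eef_rot": TCP orientation; "wrist_force": force on the tool from outside, world axes, zero at the start; "moment": the same for the moment, N m; "finger_gap": finger opening in mm.
Only numpy, scipy, OpenCV 4.12 (cv2) and the standard library are available. Lean on these libraries where they do the work, as an engineer would, in place of code of your own. Each camera call takes 0.05 s, during which the arm holds its last target. There are 200 camera calls.

### The job

The frame prop on the bike bench is locked up by its ratchet. With the fingertips, press the pawl's thumb tab all the way down so that the pawl is free of the teeth (it stays where it is pressed), then push the arm by its rubber bar down onto its stop, so that it lies level, and let go. Only press and push, without forcing anything. Leave the pawl free, and the bottle, tin, wrench and pedal where they are.

Things in the scene. Friction and masses are not known exactly. Their poses are not given: they have to be found in the camera images.
- prop_base: Frame prop, bolted to the bench: grey steel base plate 110 x 360 x 12 mm (x, y, z) whose middle lies 30 mm to +y of the origin, with two upright cheek plates 46 mm apart over all, 112 mm high, around the arm's pivot. Origin: on the bench surface, under the arm's pivot. z up; the arm extends to its +y side and the pawl's thumb tab to its -y side; arm and pawl both swing in its y-z plane (x = 0). It stands at varying position and yaw.
- main_pivot (a point): Centre of the arm's hinge, 95 mm above the bench; the hinge axis is along prop_base x.
- rest_bar_mid (a point): Middle of the black rubber rest bar across the end of the arm: a round bar 32 mm in diameter and 120 mm long, along prop_base x. The point is on the bar's axis, 230 mm from main_pivot. The bar's end rims stand 2 mm proud at both ends.
- prop_arm (a joint): Elevation q of the dark steel arm (bar 22 mm wide, 24 deep), rad: 0 = level on its rubber stop; starts at 0.4 to 1.05. Rubber bar's middle: prop_base y = 0.230 cos q, z = 0.095 + 0.230 sin q. Stiff hinge: straight down on the rubber bar takes about 3 N near level, up to 9 N when steep; stays where left. With the pawl engaged the teeth (pitch 0.24, play up to 0.13) block it from going down.
- pawl_pivot (a point): Centre of the pawl's hinge, at prop_base y = -60 mm, 35 mm above the bench; axis along prop_base x.
- tab_top (a point): Middle of the top face of the pawl's thumb tab, a ribbed bare steel plate 46 x 46 x 7 mm, on the side away from the arm; 139 mm to -y of main_pivot and 90 mm above the bench while engaged, its outer edge tilted up by 0.2 rad. Pressed fully it comes 38 mm down and 15 mm farther out, on an arc about pawl_pivot.
- pawl (a joint): Pawl angle, rad: 0 = engaged in the teeth (start), 0.42 = tab fully down against its stop; clear of the teeth from about 0.25 on. About 4 to 6 N down on the tab moves it; it has a stiff pivot, no spring, and stays where it is left.
- oil_bottle: Bystander: loose white oil bottle, 44 mm in diameter, 130 mm high; origin under its centre. Near the tab end of the prop, on the side away from the robot.
- wrench: Bystander: loose steel wrench, 170 mm long, lying flat on the side of the prop away from the robot; origin under its middle, x along its length.
- grease_tin: Bystander: loose low steel tin, 70 mm in diameter, 45 mm high, on the robot's side of the prop; origin under its centre.
- pedal: Bystander: loose black bicycle pedal, 100 x 80 x 22 mm, with a 35 mm axle stub to its +x, lying flat on the side of the prop away from the robot; origin under its centre.

How it is judged:
By the outcome, as a careful person would: the job done as asked, in the order asked, and still so for the second after the job is handed in, with the robot touching nothing.
It also fails if it takes over 45 s, if anything falls off the work surface, if the arm or the gripper's body presses on something with over 40 N, if the wrist force passes 120 N, or if a joint passes its speed limit or range.

## Working session

There is one attempt and no reset: what is moved stays moved. The work goes in short steps, Python scripts to look and compute and a tool call to move; the robot and the scene stay as the last step left them, time stands still between calls to the robot, and variables do not carry over. Pictures are saved under pics/ and viewed, about 8 in all and at most 12, crops included, and the job is handed in when it is done.

Besides the shell and the picture viewer there is one more tool, called as name(argument=value, ...) on one line, values as JSON. jog_arm: Moves the arm, as the interface text tells. Its arguments: {"type":"object","properties":{"series":{"type":"array","items":{"type":"array","items":{"type":"array","items":{"type":"number"}}}},"fingers":{"type":"number"}},"required":["series"]}

```bash
mkdir -p pics
cat > h.py <<'E'
import numpy as np, cv2
from cell import r
from scipy.spatial.transform import Rotation as R
def att(c):
    a=np.array(c["attitude"],float)
    return R.from_quat(a).as_matrix() if a.size==4 else a.reshape(3,3)
def ray(c,uv):
    d=att(c)@np.linalg.solve(np.array(c["mtx"]),[uv[0],uv[1],1]); return np.array(c["position"],float),d/np.linalg.norm(d)
def plane(c,uv,z):
    p,d=ray(c,uv); return p+d*(z-p[2])/d[2]
def proj(c,P):
    q=np.array(c["mtx"])@att(c).T@(np.array(P,float)-np.array(c["position"])); return q[:2]/q[2]
def tri(c1,u1,c2,u2):
    p,d=ray(c1,u1);q,e=ray(c2,u2)
    s=np.linalg.lstsq(np.c_[d,-e],q-p,rcond=None)[0]
    a,b=p+d*s[0],q+e*s[1]; return (a+b)/2,np.linalg.norm(a-b)
E
python3 - <<'E'
from h import *
for n in("top","side"):
    im=r.read_camera(n); cv2.imwrite(f"pics/{n}0.png",im[:,:,::-1]); c=r.calibration(n); print(n,c)
print(r.state())
E
```

```text
top {'mtx': array([[380.72396942,   0.        , 319.0846891 ],
       [  0.        , 380.72396942, 195.31519104],
       [  0.        ,   0.        ,   1.        ]]), 'position': array([462.8492651 ,  15.40384552, 923.21210337]), 'attitude': array([ 0.70695935, -0.70249624,  0.06934758, -0.043571  ])}
side {'mtx': array([[435.18408765,   0.        , 317.57560837],
       [  0.        , 435.18408765, 197.23989989],
       [  0.        ,   0.        ,   1.        ]]), 'position': array([280.11937421, 568.06116782, 657.51977186]), 'attitude': array([-0.21800785,  0.88553925, -0.39696572,  0.10349411])}
{'time': 0.1, 'joints': array([-1.30558630e+00,  4.91469839e-01,  1.55942346e+00,  6.55144466e-06,
        1.09168067e+00, -1.05615757e-01]), 'joint_vel': array([ 0.00060947, -0.00133014, -0.00239343, -0.00042071,  0.00094348,
        0.000183  ]), 'joint_efforts': array([ 2.73549565e-03, -6.19448376e+01, -2.62024838e+01, -8.48398054e-05,
        2.94313832e-03,  7.49438016e-06]), 'eef_pos': array([ 226.44852268, -582.30776034,  230.79242839]), 'eef_rot': array([-0.58337906,  0.39951753, -0.39899199,  0.58383217]), 'wrist_force': array([-0.22950309, -0.13523159, -0.15636372]), 'moment': array([-0.08809877,  0.01249828, -0.00460591]), 'finger_gap': 85.25920760212703}
```

View pics/top0.png

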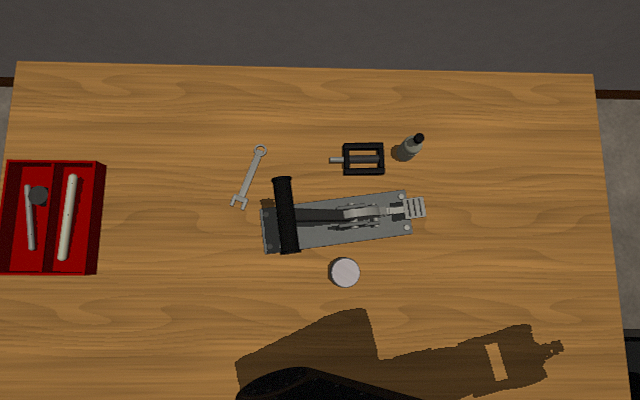

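View pics/side0.png

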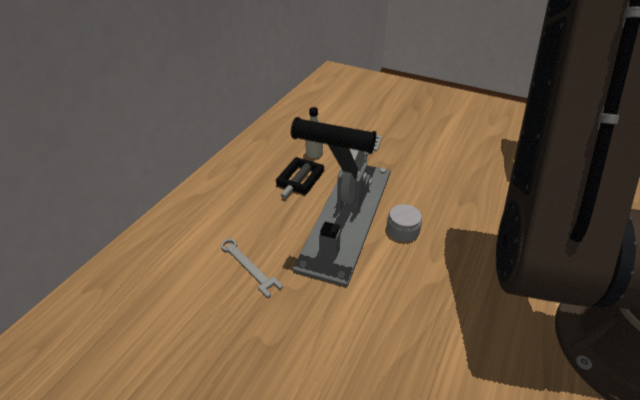

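The top view shows the plate with corners near (261,208), (264,253), (404,190) and (411,234). The bar runs (282,178)–(289,253) and the tab is at (415,207). In the side view the bar runs (296,129)–(376,142). Next I compute the base pose and q from these.

```bash
cat > m.py <<'E'
from h import *
t=r.calibration("top"); s=r.calibration("side")
P=[plane(t,u,12) for u in[(261,208),(264,253),(404,190),(411,234)]]
print("corners",np.round(P,0).tolist())
ps=[plane(s,u,12) for u in[(297,270),(347,280),(388,170)]]; print("side corners",np.round(ps,0).tolist())
a,e=tri(t,(285.5,215),s,(336,135.5)); print("bar mid",a,e)
yd=((P[0]+P[1])-(P[2]+P[3]))/2; yaw=np.arctan2(-yd[0],yd[1]); print("len",np.linalg.norm(yd),"yaw",yaw)
ctr=np.mean(P,0); y=np.array([-np.sin(yaw),np.cos(yaw),0]); x=np.array([np.cos(yaw),np.sin(yaw),0])
o=ctr-30*y; o[2]=0
print("origin",o,"bar rel x,y,z",(a-o)@x,(a-o)@y,a[2]-95,"q",np.arctan2(a[2]-95,(a-o)@y),"len",np.hypot(a[2]-95,(a-o)@y))
tab=o-139*y+[0,0,90]; print("tab",tab,proj(t,tab),proj(s,tab))
q=np.arctan2(a[2]-95,(a-o)@y); b=o+230*np.cos(q)*y+[0,0,95+230*np.sin(q)]; print("bar pred",b,proj(t,b),proj(s,b))
st=r.state(); print(st["eef_pos"],R.from_quat(st["eef_rot"]).as_matrix().round(3).tolist())
E
python3 m.py
python3 - <<'E'
import cv2,numpy as np
a=cv2.imread("pics/top0.png")[160:265,240:440]; b=cv2.imread("pics/side0.png")[100:300,200:440]
cv2.imwrite("pics/c.png",np.vstack([cv2.resize(a,(640,336),interpolation=2)]))
E
```

```text
corners [[578.0, 122.0, 12.0], [471.0, 112.0, 12.0], [625.0, -226.0, 12.0], [518.0, -239.0, 12.0]]
side corners [[565.0, 128.0, 12.0], [471.0, 106.0, 12.0], [523.0, -237.0, 12.0]]
bar mid [530.31242703  48.05663484 276.27484969] 5.305819623839833
len 352.55214230352385 yaw 0.13345589848728048
origin [551.90898883 -87.76178713   0.        ] bar rel x,y,z -3.332511877963519 137.48436126757224 181.2748496901578 q 0.9219215431567479 len 227.51378139212056
tab [ 570.40434258 -225.52579509   90.        ] [413.5866205  208.13549045] [370.09778844 140.06054677]
bar pred [533.41539693  49.98909752 278.25577982] [284.87100507 214.51315417] [332.03298902 134.27758439]
[ 226.44852268 -582.30776034  230.79242839] [[0.362, -0.0, 0.932], [-0.932, 0.001, 0.362], [-0.001, -1.0, 0.0]]
```

View pics/c.png

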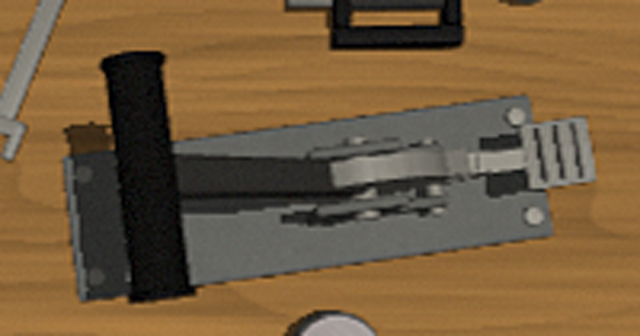

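The geometry agrees with itself (bar radius 227 against 230). The tab is at about (572,-227,90), yaw about 0.133, q about 0.92. I'll shut the fingers and go above the tab.

jog_arm(series=[[[-21, 5, 45, 0, 2, 0], [-42, 10, 90, 0, 4, 0], [-63, 20, 135, 0, 6, 0], [-84, 30, 180, 0, 8, 0], [-105, 40, 225, 0, 10, 0], [-126, 50, 270, 0, 12, 0], [-147, 55, 315, 0, 13.5, 0], [-168, 60, 360, 0, 13.5, 0], [-189, 65, 405, 0, 13.5, 0], [-206, 70, 451, 0, 13.5, 0]]], fingers=1)

```text
time: 1.35
eef_pos: [573.0, -225.4, 160.7]
eef_rot: [-0.533, 0.466, -0.465, 0.533]
wrist_force: [0.0, -1.5, 0.6]
finger_gap: 0.1
```

Run:
```python
from h import *
s=r.state();print(s["time"],s["eef_pos"],s["wrist_force"],s["finger_gap"])
c=r.calibration("wrist"); w=r.read_camera("wrist"); d=r.read_camera("side")
T=[572,-227,90]; print("tab in wrist",proj(c,T)," tip below",proj(c,s["eef_pos"]), "tab in side",proj(r.calibration("side"),T),proj(r.calibration("side"),s["eef_pos"]))
print(R.from_quat(s["eef_rot"]).as_matrix().round(3).tolist())
cv2.imwrite("pics/w1.png",np.vstack([cv2.resize(w,(480,300)),cv2.resize(d[60:260,240:560],(480,300))])[:,:,::-1])
```

```text
1.35 [ 572.99007767 -225.38827967  160.65910547] [ 0.01514808 -1.53256459  0.57750798] 0.11975794150822897
tab in wrist [323.65906704 212.03799217]  tip below [322.0194672  252.74923898] tab in side [369.70529862 139.56089638] [371.22967925 112.92137819]
[[0.135, -0.001, 0.991], [-0.991, 0.001, 0.135], [-0.001, -1.0, -0.001]]
```

View pics/w1.png

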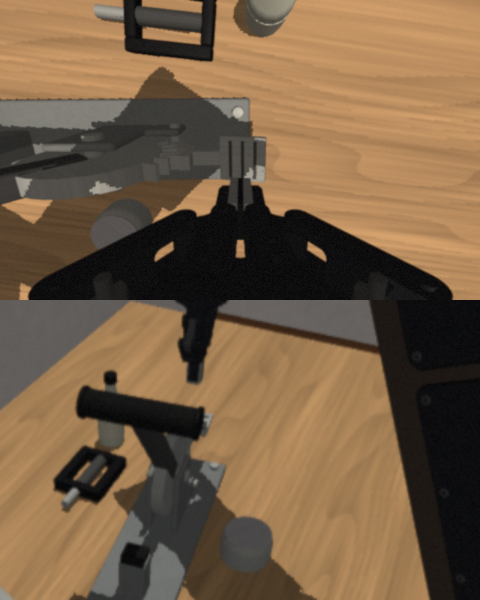

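The tab centre in the wrist view is at about (324,211), against a prediction of (324,212), so the pose is confirmed. Now I'll descend and press along the arc.

jog_arm(series=[[[3, 25, -1, 0, 0, 0], [5, 50, -1, 0, 0, 0], [5, 62, -1, 0, 0, 0], [5, 66, -1, 0, 0, 0], [6, 70, -1, 0, 0, 0], [8, 74, -1, 0, 0, 0], [10, 78, -1, 0, 0, 0], [12, 82, -1, 0, 0, 0], [14, 86, -1, 0, 0, 0]]])

```text
time: 2.58
eef_pos: [575.7, -238.0, 74.1]
eef_rot: [-0.533, 0.464, -0.464, 0.534]
wrist_force: [0.8, -3.3, 4.7]
finger_gap: -0.2
```

jog_arm(series=[[[2, 4, 0, 0, 0, 0], [4, 8, 0, 0, 0, 0], [5, 12, 0, 0, 0, 0], [6, 15, 0, 0, 0, 0], [6, 17, 0, 0, 0, 0], [6, 18, 0, 0, 0, 0]]])

```text
time: 3.32
eef_pos: [576.5, -244.1, 56.1]
eef_rot: [-0.533, 0.464, -0.464, 0.534]
wrist_force: [-1.2, -1.1, 2.7]
finger_gap: -0.0
```

jog_arm(series=[[[0, 1, 0, 0, 0, 0], [0, 1.5, 0, 0, 0, 0], [0, 2, 0, 0, 0, 0], [0, 2, 0, 0, 0, 0]]])

```text
time: 3.82
eef_pos: [576.6, -244.4, 54.1]
eef_rot: [-0.533, 0.464, -0.464, 0.534]
wrist_force: [-0.7, -4.4, 3.7]
finger_gap: -0.3
```

jog_arm(series=[[[0, 1, 0, 0, 0, 0], [0, 1.5, 0, 0, 0, 0], [0, 1.5, 0, 0, 0, 0]]])

```text
time: 4.2
eef_pos: [576.7, -244.6, 53.2]
eef_rot: [-0.533, 0.464, -0.464, 0.534]
wrist_force: [-2.4, -3.8, 8.4]
finger_gap: -0.2
```

jog_arm(series=[[[0, 1, 0, 0, 0, 0], [0, 1, 0, 0, 0, 0]]])

```text
time: 4.45
eef_pos: [576.8, -244.7, 53.0]
eef_rot: [-0.533, 0.464, -0.465, 0.534]
wrist_force: [-2.7, -2.0, 11.5]
finger_gap: 0.1
```

It is on the stop: the force climbs with almost no travel, and z 53 is the expected height. Lift and check.

jog_arm(series=[[[0, -20, 0, 0, 0, 0], [0, -70, 0, 0, 0, 0], [0, -120, 0, 0, 0, 0], [0, -180, 0, 0, 0, 0], [0, -240, 0, 0, 0, 0], [0, -285, 0, 0, 0, 0], [0, -285, 0, 0, 0, 0]]])

```text
time: 5.32
eef_pos: [576.8, -244.3, 341.1]
eef_rot: [-0.533, 0.462, -0.466, 0.534]
wrist_force: [0.3, -0.1, -1.0]
finger_gap: -0.3
```

Run:
```python
from h import *
s=r.state();print(s["time"],s["eef_pos"],s["wrist_force"])
c=r.calibration("wrist"); w=r.read_camera("wrist"); d=r.read_camera("top")
o=np.array([552.2,-89,0]); y=np.array([-.133,.991,0])
print("engaged",proj(c,o-139*y+[0,0,90]),"pressed",proj(c,o-154*y+[0,0,52]))
q=.92; b=o+230*np.cos(q)*y+[0,0,111+230*np.sin(q)]; e=b-s["eef_pos"]; print("to bar top, tool axes",R.from_quat(s["eef_rot"]).as_matrix().T@e)
cv2.imwrite("pics/w2.png",w[:,:,::-1])
```

```text
5.325 [ 576.80520062 -244.26076425  341.10351393] [ 0.33898504 -0.06969662 -1.00631427]
engaged [306.66543073 171.85420253] pressed [318.18502636 167.116202  ]
to bar top, tool axes [-296.63794501   46.18449098   -2.25303909]
```

View pics/w2.png

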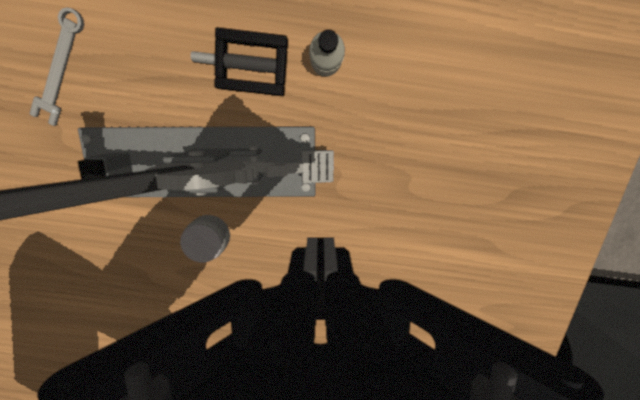

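The tab centre is at (318,166), against a predicted pressed position of (318,167) and engaged (307,172). The pawl is fully down. Now over the bar.

jog_arm(series=[[[-50, 0, 0, 0, 0, 0], [-100, 0, -1, 0, 0, 0], [-155, 0, -2, 0, 0, 0], [-210, 0, -2, 0, 0, 0], [-260, 0, -2, 0, 0, 0], [-297, 10, -2, 0, 0, 0], [-298, 25, -2, 0, 0, 0], [-298, 25, -2, 0, 0, 0]]])

```text
time: 6.42
eef_pos: [532.0, 50.6, 310.0]
eef_rot: [0.534, -0.465, 0.463, -0.533]
wrist_force: [0.4, 0.2, 0.0]
finger_gap: -0.1
```

Run:
```python
from h import *
s=r.state();print(s["time"],s["eef_pos"])
d=r.read_camera("side"); w=r.read_camera("top");c=r.calibration("side")
print("tip in side",proj(c,s["eef_pos"]))
cv2.imwrite("pics/s3.png",np.hstack([cv2.resize(d[60:200,260:420],(480,420)),cv2.resize(w[150:270,220:300],(280,420))])[:,:,::-1])
```

```text
6.425 [532.01981291  50.64117015 310.02026903]
tip in side [332.91168886 117.06101607]
```

View pics/s3.png

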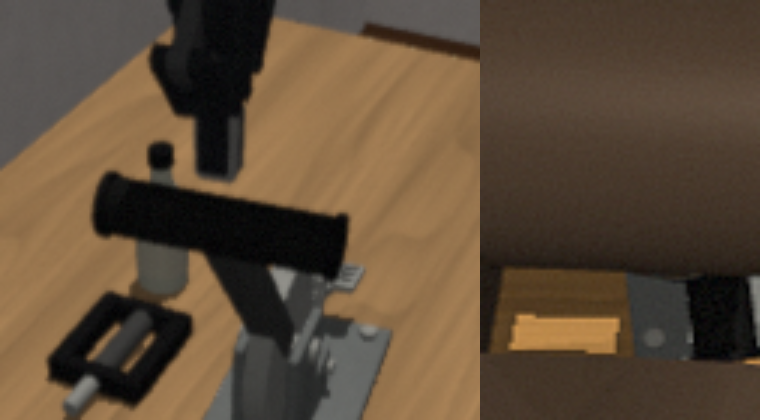

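The tip sits over the bar middle, about 15 mm above it. Now I push down along the arc.

jog_arm(series=[[[0, 8, 0, 0, 0, 0], [0, 14, 0, 0, 0, 0], [-3, 19, 0, 0, 0, 0], [-8, 24, 0, 0, 0, 0], [-14, 29, 0, 0, 0, 0], [-19, 34, 0, 0, 0, 0], [-24, 39, 0, 0, 0, 0]]])

```text
time: 7.4
eef_pos: [529.2, 75.3, 274.0]
eef_rot: [-0.532, 0.465, -0.464, 0.534]
wrist_force: [-6.8, 10.2, 17.0]
finger_gap: -0.5
```

jog_arm(series=[[[-5, 4, -1, 0, 0, 0], [-9, 8, -1, 0, 0, 0], [-13, 13, -1, 0, 0, 0], [-18, 18, -1, 0, 0, 0], [-22, 23, -1, 0, 0, 0], [-26, 28, -1, 0, 0, 0], [-30, 33, -1, 0, 0, 0], [-34, 38, -1, 0, 0, 0], [-37, 43, -1, 0, 0, 0], [-41, 48, -1, 0, 0, 0]]])

```text
time: 8.65
eef_pos: [522.6, 116.9, 226.5]
eef_rot: [-0.532, 0.465, -0.464, 0.535]
wrist_force: [-2.1, 4.4, 6.1]
finger_gap: 0.0
```

jog_arm(series=[[[-3, 6, 0, 0, 0, 0], [-6, 12, 0, 0, 0, 0], [-9, 18, 0, 0, 0, 0], [-12, 24, 0, 0, 0, 0], [-14, 30, 0, 0, 0, 0], [-16, 36, 0, 0, 0, 0], [-19, 42, 0, 0, 0, 0], [-21, 48, 0, 0, 0, 0], [-23, 54, 0, 0, 0, 0], [-24, 60, 0, 0, 0, 0]]])

```text
time: 9.9
eef_pos: [519.0, 143.2, 166.9]
eef_rot: [-0.531, 0.466, -0.463, 0.536]
wrist_force: [-1.5, 9.5, 5.8]
finger_gap: -0.1
```

jog_arm(series=[[[-1, 6, 0, 0, 0, 0], [-2, 12, 0, 0, 0, 0], [-3, 18, 0, 0, 0, 0], [-4, 24, 0, 0, 0, 0], [-5, 30, 0, 0, 0, 0], [-5, 36, 0, 0, 0, 0], [-6, 42, 0, 0, 0, 0], [-6, 46, 0, 0, 0, 0], [-6, 49, 0, 0, 0, 0], [-6, 51, 0, 0, 0, 0]]])

```text
time: 11.15
eef_pos: [518.2, 150.2, 115.7]
eef_rot: [-0.53, 0.466, -0.463, 0.536]
wrist_force: [-0.7, 5.2, 3.0]
finger_gap: 0.0
```

jog_arm(series=[[[0, 1, 0, 0, 0, 0], [0, 2, 0, 0, 0, 0], [0, 3, 0, 0, 0, 0], [0, 3, 0, 0, 0, 0]]])

```text
time: 11.65
eef_pos: [518.1, 150.3, 112.6]
eef_rot: [-0.53, 0.466, -0.463, 0.536]
wrist_force: [-0.3, 3.5, 1.8]
finger_gap: 0.1
```

jog_arm(series=[[[0, 1, 0, 0, 0, 0], [0, 1.5, 0, 0, 0, 0], [0, 1.5, 0, 0, 0, 0]]])

```text
time: 12.02
eef_pos: [518.1, 150.3, 111.0]
eef_rot: [-0.53, 0.466, -0.463, 0.536]
wrist_force: [-1.1, 3.2, 3.0]
finger_gap: -0.1
```

jog_arm(series=[[[0, 1, 0, 0, 0, 0], [0, 1.5, 0, 0, 0, 0], [0, 1.5, 0, 0, 0, 0]]])

```text
time: 12.4
eef_pos: [518.2, 150.3, 109.7]
eef_rot: [-0.53, 0.466, -0.463, 0.536]
wrist_force: [-1.1, 5.1, 5.7]
finger_gap: -0.2
```

jog_arm(series=[[[0, 1, 0, 0, 0, 0], [0, 1, 0, 0, 0, 0]]])

```text
time: 12.65
eef_pos: [518.3, 150.4, 109.4]
eef_rot: [-0.53, 0.466, -0.463, 0.536]
wrist_force: [-3.5, 3.8, 12.6]
finger_gap: -0.1
```

jog_arm(series=[[[0, 0.7, 0, 0, 0, 0], [0, 0.7, 0, 0, 0, 0]]])

```text
time: 12.9
eef_pos: [518.3, 150.4, 109.4]
eef_rot: [-0.53, 0.466, -0.463, 0.536]
wrist_force: [-2.2, 3.2, 11.3]
finger_gap: 0.1
```

jog_arm(series=[[[0, -10, 0, 0, 0, 0], [0, -50, 0, 0, 0, 0], [0, -100, 0, 0, 0, 0], [0, -150, 0, 0, 0, 0], [0, -200, 0, 0, 0, 0], [0, -200, 0, 0, 0, 0]]])

```text
time: 13.65
eef_pos: [518.6, 148.3, 313.1]
eef_rot: [-0.528, 0.464, -0.465, 0.538]
wrist_force: [-0.2, 0.2, -1.5]
finger_gap: 0.1
```

jog_arm(series=[[[25, 0, -45, 0, 0, 0], [50, 0, -85, 0, 0, 0], [90, 0, -110, 0, 0, 0], [140, 0, -120, 0, 0, 0], [190, 0, -120, 0, 0, 0], [240, 0, -120, 0, 0, 0], [290, 0, -120, 0, 0, 0], [340, 0, -120, 0, 0, 0], [390, 0, -120, 0, 0, 0], [390, 0, -120, 0, 0, 0]]])

```text
time: 14.9
eef_pos: [452.5, -257.2, 307.1]
eef_rot: [-0.528, 0.466, -0.465, 0.537]
wrist_force: [0.2, 1.5, -0.1]
finger_gap: 0.0
```

Run:
```python
from h import *
s=r.state();print(s["time"],s["eef_pos"],s["wrist_force"])
o=np.array([552.2,-89,0]); y=np.array([-.133,.991,0])
d=r.read_camera("side"); w=r.read_camera("top")
for n in("top","side"):
    c=r.calibration(n); print(n,"bar level",proj(c,o+230*y+[0,0,95]),"bar q=.05",proj(c,o+230*y+[0,0,106.5]),"tab pressed",proj(c,o-154*y+[0,0,52]),"engaged",proj(c,o-139*y+[0,0,90]))
cv2.imwrite("pics/e.png",np.vstack([cv2.resize(w[130:280,220:460],(480,300)),cv2.resize(d[100:310,200:536],(480,300))])[:,:,::-1])
```

```text
14.9 [ 452.49348409 -257.18865158  307.06194394] [ 0.1818924   1.52827071 -0.11677547]
top bar level [247.8755822 228.9262488] bar q=.05 [247.07793503 228.53771359] tab pressed [415.7975063  209.27345305] engaged [414.12602444 208.01390076]
side bar level [313.66400874 252.62175401] bar q=.05 [313.55371013 248.0958098 ] tab pressed [370.72266588 149.72208497] engaged [370.19054383 139.76187576]
```

View pics/e.png

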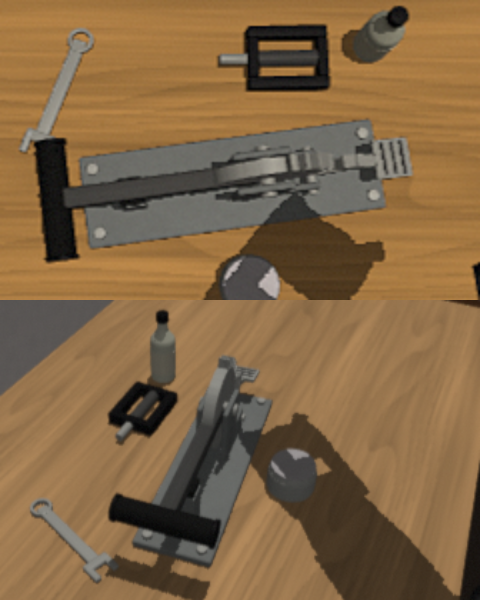

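The bar is at side (315,255), against a level prediction of (314,253). The tab is at (373,150), against pressed (371,150). The bystanders are in place and the robot is clear.

```bash
python3 -c "
from cell import r
print(r.job_done())"
```

```text
the job is handed in; nothing more can be done
None
```

The prop is down. I pressed the thumb tab onto its stop with shut fingertips, pushed the arm down by its rubber bar until it rested on its stop, then let go and moved clear. I handed it in at about 15 s, and the hand-in gives no verdict.

- **Pawl:** after the press, the tab in the wrist view was within 1 px of its fully pressed position. In the final side view it was still pressed, at (373,150) against a prediction of (371,150).
- **Arm:** it bottomed out at a fingertip height of 109.4 mm, where 111 mm was expected for level. In the final side view the bar was at (315,255), against a level prediction of (314,253). Both offsets are slightly low, within the accuracy of the calibration and my pixel readings.
- **Forces:** the highest reading was about 21 N in total at the wrist, at the end of the first steep stretch of the bar push. It was 11–13 N upward against each stop.
- **Bystanders:** I compared the tin and wrench with the first top view by eye, to within a few pixels. The pedal and bottle look unmoved, but I took no pixel readings for them.

No check failed.

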